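# Shake the sealed parts cases, hold out the one that rattles

## Robot

A 6-joint arm with a two-finger parallel gripper is mounted at the origin on the work surface. World frame = base frame: x ahead of the robot, y to its left, z up, the work surface at z = 0. Lengths are in m, angles in rad, forces in N, time in s.
With the tool pointing down it reaches from about 0.35 to 0.925 m from the base axis. Payload 6.4 kg.
Tool frame: the origin (TCP) lies midway between the tips of the shut fingers; the grasp point (between the pads) lies 19 mm behind it; x points along the fingers, y is the direction in which the jaws open and shut, and the axes are right-handed (so a half turn about x gives the same grasp; the last joint's range is limited). The gripper opens to 94 mm and grips with 3 to 60 N. Pads are 16 mm wide; open, the fingers measure 119 mm over their backs; the gripper's body (75 mm by 177 mm) begins 78 mm behind the grasp point.
Start: joints at [1.031, 0.245, 1.558, -0, 1.339, -0.174], TCP at [0.233, 0.607, 0.205] pointing down, gripper open.
Joint ranges: [-3.13, 3.13], [-1.02, 2.26], [0.13, 2.54], [-0.95, 4.09], [0.21, 2.88], [-2.74, 2.74]. Speed limits (rad/s): [2.57, 2.57, 3.14, 3.14, 3.14, 3.14].

## Interface

Orientations are given as a rotation vector (axis times angle).
In Python, from bench import bot gives the robot as it stands.
- The arm moves only by the shell command python3 -m jog 'ROWS' [FORCE]. ROWS is JSON, a list of rows, each an object of numbers: "tx", "ty", "tz": the shift along the tool's x, y, z in m; "twist": the turn about the tool's x in rad; "hand": the gripper command: -1 is shut, 1 is fully open, values between are in proportion. In form: [{"tx": .., "ty": .., "tz": .., "twist": .., "hand": ..}, ...]. A call has exactly 5 rows; each row is the pose to reach, as a shift and turn from the pose commanded when the call began, along the tool's axes at that moment; what a row does not reach only later rows make up. A row lasts 1/12 s, in which the tool goes at most 41.7 mm and 7.16 degrees, less where a joint would pass 70% of its speed; a pose out of reach is approached as far as the arm can. A call with a gripper value outside its range is refused whole. The fingers move at their own pace and stop on an object; FORCE is the grip in N (left out, the last holds). Time passes only in rows, so rows that repeat a pose let the fingers close, or fill a call up. It gives the time, the measured TCP pose, the force and the opening at its end, in the units of the state.
- bot.state(): the state, without advancing time (a new reading comes with each control period).
- bot.read_camera(name): name is "scene" or "side" or "wrist"; returns a dict with "color" (480x640x3 uint8, red, green, blue), "depth" (480x640 float32, m along the optical axis (not along the pixel's ray), 0 where there is no reading), "vfov" (degrees; the focal length in pixels is half the picture's height over the tangent of half this angle, whatever the lens; pixels are square), "cx", "cy" (the principal point, pixels), "R" (3x3) and "t" (3): a world point X has camera coordinates R X + t. Camera axes: x right, y down, z forward; pixel columns grow to the right and rows downward; lengths in m; the calibration is good to about 2 mm. A picture is of the moment at which its call begins.
- bot.finish_job(): hands the job in, once; it reports no verdict.
Trained networks look in the newest picture that a camera, given by its name, has taken for a name from the list of things; names that differ only in an ending like _2 or _b are one class to them, and where a whole thing is asked for, a point or a joint stands for the part that bears it (a point fixed in the world has none). Each returns a list of dicts, best first, with "confidence" (0 to 1); they miss things now and then, are a little off and sometimes report something else, mostly with a low value. They report only what shows in the picture. A call takes as long as a camera call. They do not tell look-alikes from the thing itself.
- bot.look_for(name, camera): "at" ([x, y, z] in m, in world coordinates, good to about 4 mm: the middle of the surface that is visible of it).
- bot.tip_of(name, camera): "at" ([x, y, z] in m, in world coordinates, good to about 4 mm: a listed point, or the origin of a listed thing).
The state is a dict: "t": time; "joints": joint angles; "dq": joint speeds; "tau": joint torques, N m; "tcp_pos": TCP position; "orientation": TCP orientation; "ft_force": force on the tool from outside, world axes, zero at the start; "ft_torque": the same for the moment, N m; "gripper_width": finger opening in m.
Only numpy, scipy, OpenCV 4.12 (cv2) and the standard library are available. Lean on these libraries where they do the work, as an engineer would, in place of code of your own. Each camera call takes 0.05 s, during which the arm holds its last target. There are 200 camera calls.

## Task

Three sealed aluminium parts cases have just been packed and in one of them a part has come loose: pick up one case after another and shake it a few times end to end, until you have found the one that rattles, setting each quiet case back down upright where it lay. Then hold the rattling case out over the middle of the round work turntable for the finisher to take, level, lid up, about a hand's breadth above the rubber, and finish while still holding it there, at rest. Do not drop a case, and leave the couplings and the file bin alone.

Things in the scene. Friction and masses are not known exactly. Their poses are not given: they have to be found in the camera images.
- case_a: sealed aluminium parts case, black corners, 140 long (x) x 64 wide (y) x 50 high (z, lid up); origin: centre of underside. Two steel latches on the +y long side, two hinges on the -y side, standing out 4 mm, 24 mm or more from the middle along x; the middle of the long sides is plain: grip there from above across the 64 mm. The lid does not open. All three cases look alike
- case_b: sealed case exactly like case_a. The three start flat on the bench in a row across it, 150 to 280 mm apart, ends towards and away from the robot (x within 20 degrees of world x); any name may lie in any place, and which one rattles is hidden and drawn anew each time. 0.25 to 0.8 kg each all told, so weight is no sure guide
- case_c: sealed case exactly like case_a. In the one that rattles a steel part of about 160 g (loose_c0 in any rules) lies loose and rolls freely, some 90 mm along the case's x: brisk strokes of 80 mm or more along x throw it from end to end; it tends to stay at the leading end when a stroke stops, and there the case, held by its middle, pulls about 0.07 N m towards that end. All else is packed fast
- turntable: round work turntable fixed to the bench in front of the row of cases (farther from the robot): aluminium disc 180 across with a black rubber top 160 across; origin: centre of its underside on the bench; its rubber top is 28 mm above the origin, z up
- coupling_1: bystander: polished steel clevis coupling, a barrel 76 across between two flat eyes, 198 tall, standing on the bench beyond the row of cases on the left; origin: centre of its underside
- coupling_2: bystander: the same coupling again, 198 tall, on the right; origin: centre of its underside
- file_bin: bystander: open green plastic bin, 110 (x) x 160 (y) x 75 high, with files standing in it up to 165 mm, on the bench to the left; origin: centre of its underside
Things that resemble listed ones, but are neither listed nor needed, are in the scene too. Leave any purple look-alike of the case_b alone. Leave any pink look-alike of the case_a alone.

How it is judged:
On the way, in this order (a step that is already met when the one before it is completed fails the run):
1. the rattling case, held off the bench, is shaken so that its loose part runs to the end on the case's +x side (((distance between loose_c0 and case_a below 0.075 m and height (world z) of case_a above 0.03 m and contact force between case_a and the fingers above 1 N and x of loose_c0 in the frame of case_a above 0.015 m) or (distance between loose_c0 and case_b below 0.075 m and height (world z) of case_b above 0.03 m and contact force between case_b and the fingers above 1 N and x of loose_c0 in the frame of case_b above 0.015 m) or (distance between loose_c0 and case_c below 0.075 m and height (world z) of case_c above 0.03 m and contact force between case_c and the fingers above 1 N and x of loose_c0 in the frame of case_c above 0.015 m))), for 0.02 s.
2. still held off the bench, the loose part is thrown to the other end (((distance between loose_c0 and case_a below 0.075 m and height (world z) of case_a above 0.03 m and contact force between case_a and the fingers above 1 N and x of loose_c0 in the frame of case_a below -0.015 m) or (distance between loose_c0 and case_b below 0.075 m and height (world z) of case_b above 0.03 m and contact force between case_b and the fingers above 1 N and x of loose_c0 in the frame of case_b below -0.015 m) or (distance between loose_c0 and case_c below 0.075 m and height (world z) of case_c above 0.03 m and contact force between case_c and the fingers above 1 N and x of loose_c0 in the frame of case_c below -0.015 m))), for 0.02 s.
3. and back again (((distance between loose_c0 and case_a below 0.075 m and height (world z) of case_a above 0.03 m and contact force between case_a and the fingers above 1 N and x of loose_c0 in the frame of case_a above 0.015 m) or (distance between loose_c0 and case_b below 0.075 m and height (world z) of case_b above 0.03 m and contact force between case_b and the fingers above 1 N and x of loose_c0 in the frame of case_b above 0.015 m) or (distance between loose_c0 and case_c below 0.075 m and height (world z) of case_c above 0.03 m and contact force between case_c and the fingers above 1 N and x of loose_c0 in the frame of case_c above 0.015 m))), for 0.02 s.
At the end, for the whole second after the job is handed in: rattling case held in the fingers at rest, within 40 mm sideways of the turntable's middle, underside 50 to 200 mm above the rubber, lid up and level to 0.2 rad; the other two lie upright on the bench within 50 mm of their start, at rest, untouched (((distance between loose_c0 and case_a below 0.075 m and height (world z) of case_a between 0.03 and 0.228 m and contact force between case_a and the fingers above 1 N and horizontal distance between case_a and turntable below 0.04 m and height (world z) of case_a above 0.078 m and angle between case_a's own z axis and vertical below 0.2 rad and linear speed of case_a below 0.05 m/s and height (world z) of each of case_b, case_c below 0.008 m and angle between each of case_b, case_c's own z axis and vertical below 0.1 rad and distance of each of case_b, case_c from where it was at the start of the episode below 0.05 m and linear speed of each of case_b, case_c below 0.03 m/s and contact force between each of case_b, case_c and the arm below 0.1 N and contact force between each of case_b, case_c and the fingers below 0.1 N) or (distance between loose_c0 and case_b below 0.075 m and height (world z) of case_b between 0.03 and 0.228 m and contact force between case_b and the fingers above 1 N and horizontal distance between case_b and turntable below 0.04 m and height (world z) of case_b above 0.078 m and angle between case_b's own z axis and vertical below 0.2 rad and linear speed of case_b below 0.05 m/s and height (world z) of each of case_a, case_c below 0.008 m and angle between each of case_a, case_c's own z axis and vertical below 0.1 rad and distance of each of case_a, case_c from where it was at the start of the episode below 0.05 m and linear speed of each of case_a, case_c below 0.03 m/s and contact force between each of case_a, case_c and the arm below 0.1 N and contact force between each of case_a, case_c and the fingers below 0.1 N) or (distance between loose_c0 and case_c below 0.075 m and height (world z) of case_c between 0.03 and 0.228 m and contact force between case_c and the fingers above 1 N and horizontal distance between case_c and turntable below 0.04 m and height (world z) of case_c above 0.078 m and angle between case_c's own z axis and vertical below 0.2 rad and linear speed of case_c below 0.05 m/s and height (world z) of each of case_a, case_b below 0.008 m and angle between each of case_a, case_b's own z axis and vertical below 0.1 rad and distance of each of case_a, case_b from where it was at the start of the episode below 0.05 m and linear speed of each of case_a, case_b below 0.03 m/s and contact force between each of case_a, case_b and the arm below 0.1 N and contact force between each of case_a, case_b and the fingers below 0.1 N))); the arm keeps its last pose, push and grip.
It fails at once if a case is dropped or thrown (faster than 0.6 m/s out of the fingers) ((linear speed of case_a above 0.6 m/s and contact force between case_a and the fingers below 0.01 N) or (linear speed of case_b above 0.6 m/s and contact force between case_b and the fingers below 0.01 N) or (linear speed of case_c above 0.6 m/s and contact force between case_c and the fingers below 0.01 N)).
It fails at once if a coupling or the file bin is shifted more than 25 mm or tipped (distance of any of coupling_1, coupling_2, file_bin from where it was at the start of the episode above 0.025 m or angle between any of coupling_1, coupling_2, file_bin's own z axis and vertical above 0.2 rad).
It also fails if it takes over 67 s, if anything falls off the work surface, if the arm or the gripper's body presses on something with over 40 N, if the wrist force passes 120 N, or if a joint passes its speed limit or range.

## Working session

There is one attempt and no reset: what is moved stays moved. The work goes in short steps, Python scripts to look and compute and a shell command to move; the robot and the scene stay as the last step left them, time stands still between calls to the robot, and variables do not carry over. Pictures are saved under pics/ and viewed, about 8 in all and at most 12, crops included, and the job is handed in when it is done.

```bash
mkdir -p pics; ls; python3 - <<'E'
from bench import bot
import cv2,numpy as np
s=bot.state();print({k:np.round(v,3).tolist() for k,v in s.items()})
for c in("scene","side"):
    r=bot.read_camera(c);cv2.imwrite(f"pics/{c}1.png",r["color"][:,:,::-1])
    for n in("case_a","turntable","coupling_1","file_bin"):
        for f in (bot.tip_of,):
            print(c,n,[(np.round(d["at"],3).tolist(),round(d["confidence"],2)) for d in f(n,c)])
E
```

```text
pics
{'t': 0.0, 'joints': [1.031, 0.246, 1.559, -0.0, 1.339, -0.174], 'dq': [0.0, -0.0, -0.001, 0.001, 0.002, -0.001], 'tau': [-0.001, -41.582, -31.461, 0.068, 0.033, -0.0], 'tcp_pos': [0.232, 0.606, 0.204], 'orientation': [0.286, 1.552, -0.288], 'ft_force': [0.397, 0.827, 0.188], 'ft_torque': [-0.042, -0.012, 0.002], 'gripper_width': 0.095}
scene case_a [([0.472, -0.222, 0.004], 0.82), ([0.261, -0.238, 0.001], 0.76), ([0.435, 0.023, 0.003], 0.75), ([0.433, -0.406, -0.002], 0.72), ([0.472, 0.177, 0.0], 0.62), ([0.277, 0.247, 0.0], 0.58)]
scene turntable [([0.686, 0.026, 0.001], 0.68)]
scene coupling_1 [([0.72, 0.29, 0.001], 0.8), ([0.727, -0.313, 0.002], 0.55)]
scene file_bin [([0.557, 0.478, 0.002], 0.82), ([0.717, 0.289, 0.0], 0.5), ([0.475, -0.223, 0.002], 0.31)]
side case_a [([0.434, -0.408, 0.005], 0.85), ([0.273, 0.243, -0.004], 0.81), ([0.473, -0.217, -0.003], 0.8), ([0.261, -0.238, -0.0], 0.78), ([0.43, 0.019, 0.001], 0.77), ([0.477, 0.184, -0.0], 0.67)]
side turntable [([0.684, 0.03, -0.001], 0.77)]
side coupling_1 [([0.726, -0.316, -0.001], 0.96), ([0.718, 0.286, 0.002], 0.69)]
side file_bin [([0.556, 0.479, -0.003], 0.72)]
```

View pics/scene1.png

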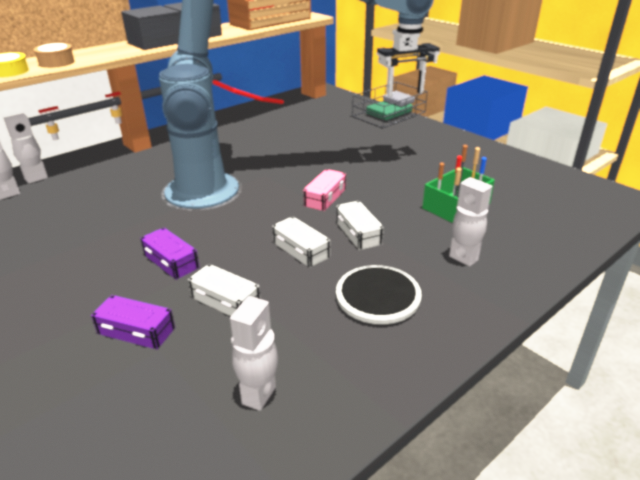

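View pics/side1.png

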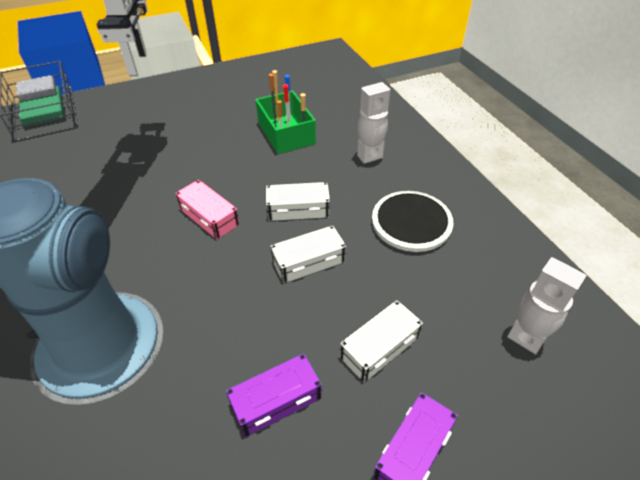

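Three white cases (side view: about (297,200), (308,253), (381,340)) form the row. The purple and pink ones are look-alikes, and the turntable is at (412,220). Next: case yaws from depth.

```bash
cat > h.py <<'E'
from bench import bot
import cv2,numpy as np
from scipy.spatial.transform import Rotation as Ro
def cloud(c):
    r=bot.read_camera(c);d=r["depth"];h,w=d.shape
    f=h/2/np.tan(np.radians(r["vfov"])/2);v,u=np.mgrid[:h,:w]
    P=np.stack([(u-r["cx"])/f*d,(v-r["cy"])/f*d,d],-1)
    X=(P-r["t"])@r["R"];X[d==0]=np.nan
    return X,r["color"]
def cases(c,cs,zlo=.044,zhi=.056):
    X,_=cloud(c);o=[]
    for p in cs:
        m=(np.hypot(X[...,0]-p[0],X[...,1]-p[1])<.09)&(X[...,2]>zlo)&(X[...,2]<zhi)
        Q=X[m][:,:2].astype(np.float32)
        if len(Q)<30: o.append(None);continue
        (x,y),(a,b),t=cv2.minAreaRect(Q)
        if a<b:t+=90
        o.append((round(x,4),round(y,4),round(max(a,b),3),round(min(a,b),3),round((t+90)%180-90,1),len(Q)))
    return o
def go(x,y,z,yaw):
    """shift in tool axes to TCP x,y,z with jaw axis perpendicular to the case x axis at yaw (deg)"""
    s=bot.state();R=Ro.from_rotvec(s["orientation"]).as_matrix()
    d=R.T@(np.array([x,y,z])-s["tcp_pos"])
    jy=R[:,1];cur=np.degrees(np.arctan2(jy[1],jy[0]))
    t=(yaw+90-cur+90)%180-90   # world turn about z
    print("t",round(s["t"],2),"d",np.round(d,4),"twist",round(-np.radians(t),4),"jaw yaw",round(cur,1),"tcp",np.round(s["tcp_pos"],4),"toolx",np.round(R[:,0],3),"w",round(s["gripper_width"],4),"q",np.round(s["joints"],2))
E
python3 - <<'E'
from h import *
cs=[(.474,.181),(.432,.021),(.472,-.22)]
for c in("scene","side"):print(c,cases(c,cs))
print(bot.read_camera("side")["t"])
go(.474,.181,.2,0)
print(Ro.from_rotvec(bot.state()["orientation"]).as_matrix().round(3))
E
```

```text
scene [(0.4741, 0.1762, 0.149, 0.067, -19.5, 820), (0.4331, 0.019, 0.144, 0.068, -0.0, 948), (0.4729, -0.224, 0.144, 0.068, 15.8, 1396)]
side [(0.4698, 0.1811, 0.141, 0.071, -21.0, 1300), (0.4301, 0.0222, 0.141, 0.07, 0.2, 1736), (0.4697, -0.2195, 0.143, 0.066, 15.8, 2631)]
[-0.42042159  0.19692566  0.89521035]
t 0.65 d [ 0.0055 -0.3114  0.3779] twist -0.3658 jaw yaw 69.0 tcp [0.2325 0.607  0.2055] toolx [ 0.  0. -1.] w 0.0939 q [ 1.03  0.25  1.56 -0.    1.34 -0.17]
[[ 0.     0.358  0.934]
 [ 0.     0.934 -0.358]
 [-1.     0.     0.   ]]
```

```bash

python3 -m jog '[{"ty":-0.026,"tz":0.031},{"ty":-0.051,"tz":0.061},{"ty":-0.077,"tz":0.092},{"ty":-0.102,"tz":0.123},{"ty":-0.128,"tz":0.154}]'
python3 -m jog '[{"ty":-0.026,"tz":0.031},{"ty":-0.051,"tz":0.061},{"ty":-0.077,"tz":0.092},{"ty":-0.102,"tz":0.123},{"ty":-0.128,"tz":0.154}]'
python3 -m jog '[{"ty":-0.02,"tz":0.023},{"ty":-0.04,"tz":0.046},{"ty":-0.058,"tz":0.069},{"ty":-0.058,"tz":0.069},{"ty":-0.058,"tz":0.069}]'
python3 - <<'E'
from h import *
go(.472,.179,.012,-20)
cs=[(.474,.181),(.432,.021),(.472,-.22)]
print(cases("wrist",cs))
cv2.imwrite("pics/w1.png",bot.read_camera("wrist")["color"][:,:,::-1])
E
```

```text
t 0.65 d [ 0.1935 -0.314   0.3768] twist -0.0167 jaw yaw 69.0 tcp [0.2325 0.607  0.2055] toolx [ 0.  0. -1.] w 0.0939 q [ 1.03  0.25  1.56 -0.    1.34 -0.17]
[None, None, None]$[0]: bad value
$[0]: bad value
$[0]: bad value
```

View pics/w1.png

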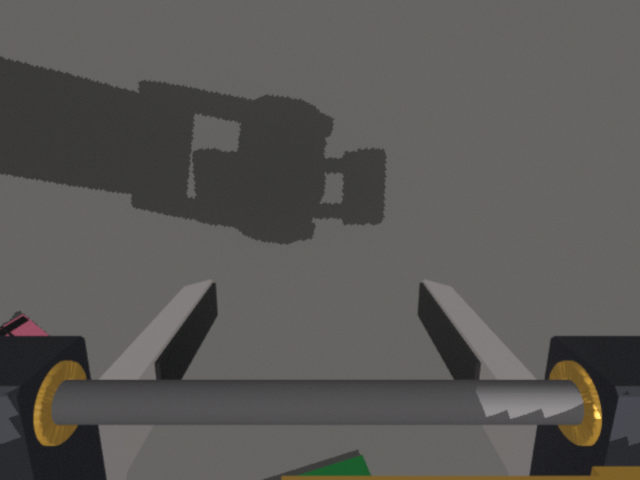

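All keys must be present in each row; nothing moved.

```bash

python3 -m jog '[{"tx":0,"ty":-0.026,"tz":0.031,"twist":0,"hand":1},{"tx":0,"ty":-0.051,"tz":0.061,"twist":0,"hand":1},{"tx":0,"ty":-0.077,"tz":0.092,"twist":0,"hand":1},{"tx":0,"ty":-0.102,"tz":0.123,"twist":0,"hand":1},{"tx":0,"ty":-0.128,"tz":0.154,"twist":0,"hand":1}]'
python3 -m jog '[{"tx":0,"ty":-0.026,"tz":0.031,"twist":0,"hand":1},{"tx":0,"ty":-0.051,"tz":0.061,"twist":0,"hand":1},{"tx":0,"ty":-0.077,"tz":0.092,"twist":0,"hand":1},{"tx":0,"ty":-0.102,"tz":0.123,"twist":0,"hand":1},{"tx":0,"ty":-0.128,"tz":0.154,"twist":0,"hand":1}]'
python3 -m jog '[{"tx":0,"ty":-0.02,"tz":0.023,"twist":-0.017,"hand":1},{"tx":0,"ty":-0.04,"tz":0.046,"twist":-0.017,"hand":1},{"tx":0,"ty":-0.058,"tz":0.069,"twist":-0.017,"hand":1},{"tx":0,"ty":-0.058,"tz":0.069,"twist":-0.017,"hand":1},{"tx":0,"ty":-0.058,"tz":0.069,"twist":-0.017,"hand":1}]'
python3 - <<'E'
from h import *
go(.472,.179,.012,-20)
cs=[(.474,.181),(.432,.021),(.472,-.22)]
print(cases("wrist",cs))
cv2.imwrite("pics/w2.png",bot.read_camera("wrist")["color"][:,:,::-1])
E
```

```text
t: 1.17
tcp_pos: [0.331, 0.4309, 0.2056]
orientation: [0.287, 1.551, -0.286]
ft_force: [1.1, 0.2, 0.2]
gripper_width: 0.094
t: 1.58
tcp_pos: [0.4292, 0.2561, 0.2058]
orientation: [0.287, 1.551, -0.286]
ft_force: [0.4, -0.8, -0.4]
gripper_width: 0.094
t: 2.0
tcp_pos: [0.4727, 0.178, 0.2056]
orientation: [0.276, 1.553, -0.276]
ft_force: [-0.2, 0.2, -0.0]
gripper_width: 0.0942
t 2.0 d [ 0.1936  0.0006 -0.001 ] twist -0.0025 jaw yaw 69.9 tcp [0.4727 0.178  0.2056] toolx [-0.  0. -1.] w 0.0942 q [ 0.14 -0.1   1.92  0.    1.32 -1.08]
[(0.4733, 0.1796, 0.141, 0.065, -19.3, 12737), (0.4333, 0.0217, 0.141, 0.066, 0.0, 12045), None]
```

View pics/w2.png

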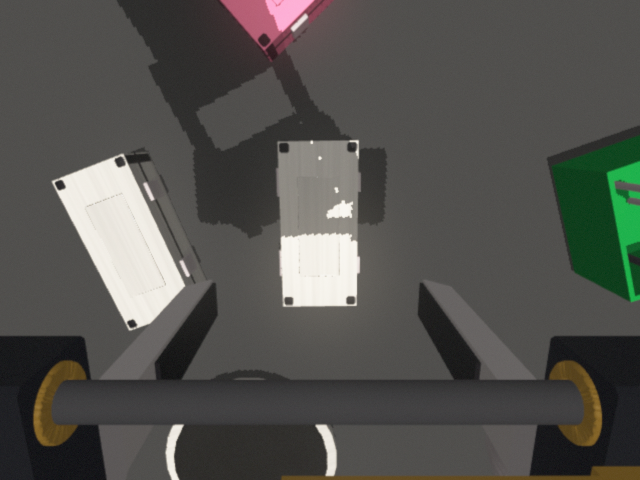

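```bash
cat >> h.py <<'E'
def tq():
    s=bot.state();R=Ro.from_rotvec(s["orientation"]).as_matrix()
    print("  t",round(s["t"],2),"M tool",(R.T@s["ft_torque"]).round(3),"F tool",(R.T@s["ft_force"]).round(2),"tau5 %.3f tau3 %.3f w %.4f"%(s["tau"][4],s["tau"][2],s["gripper_width"]),"z %.3f"%s["tcp_pos"][2],flush=True)
E
python3 -m jog '[{"tx":0.04,"ty":0.002,"tz":0,"twist":-0.012,"hand":1},{"tx":0.08,"ty":0.002,"tz":0,"twist":-0.012,"hand":1},{"tx":0.12,"ty":0.002,"tz":0,"twist":-0.012,"hand":1},{"tx":0.16,"ty":0.002,"tz":0,"twist":-0.012,"hand":1},{"tx":0.193,"ty":0.002,"tz":0,"twist":-0.012,"hand":1}]'
python3 -m jog '[{"tx":0,"ty":0,"tz":0,"twist":0,"hand":-1},{"tx":0,"ty":0,"tz":0,"twist":0,"hand":-1},{"tx":0,"ty":0,"tz":0,"twist":0,"hand":-1},{"tx":0,"ty":0,"tz":0,"twist":0,"hand":-1},{"tx":0,"ty":0,"tz":0,"twist":0,"hand":-1}]' 50
python3 -c "from h import *;tq()"
```

```text
t: 2.52
tcp_pos: [0.471, 0.182, 0.01]
orientation: [0.262, 1.556, -0.263]
ft_force: [-0.6, 0.9, -0.1]
gripper_width: 0.0941
t: 2.93
tcp_pos: [0.4749, 0.1808, 0.0152]
orientation: [0.263, 1.55, -0.263]
ft_force: [-1.7, -5.4, 3.6]
gripper_width: 0.0647
  t 2.93 M tool [ 0.027 -0.07  -1.101] F tool [-3.63 -5.67  0.22] tau5 -0.660 tau3 -23.976 w 0.0647 z 0.015
```

```bash

python3 -m jog '[{"tx":-0.02,"ty":0,"tz":0,"twist":0,"hand":-1},{"tx":-0.05,"ty":0,"tz":0,"twist":0,"hand":-1},{"tx":-0.08,"ty":0,"tz":0,"twist":0,"hand":-1},{"tx":-0.1,"ty":0,"tz":0,"twist":0,"hand":-1},{"tx":-0.1,"ty":0,"tz":0,"twist":0,"hand":-1}]' >/dev/null
python3 -c "from h import *;tq()"
python3 -m jog '[{"tx":0,"ty":0,"tz":0.04,"twist":0,"hand":-1},{"tx":0,"ty":0,"tz":0.08,"twist":0,"hand":-1},{"tx":0,"ty":0,"tz":0.12,"twist":0,"hand":-1},{"tx":0,"ty":0,"tz":0.12,"twist":0,"hand":-1},{"tx":0,"ty":0,"tz":0.12,"twist":0,"hand":-1}]' >/dev/null
python3 -c "from h import *;tq()"
python3 -m jog '[{"tx":0,"ty":0,"tz":-0.04,"twist":0,"hand":-1},{"tx":0,"ty":0,"tz":-0.08,"twist":0,"hand":-1},{"tx":0,"ty":0,"tz":-0.12,"twist":0,"hand":-1},{"tx":0,"ty":0,"tz":-0.12,"twist":0,"hand":-1},{"tx":0,"ty":0,"tz":-0.12,"twist":0,"hand":-1}]' >/dev/null
python3 -c "from h import *;tq()"
python3 -m jog '[{"tx":0,"ty":0,"tz":0.04,"twist":0,"hand":-1},{"tx":0,"ty":0,"tz":0.08,"twist":0,"hand":-1},{"tx":0,"ty":0,"tz":0.12,"twist":0,"hand":-1},{"tx":0,"ty":0,"tz":0.12,"twist":0,"hand":-1},{"tx":0,"ty":0,"tz":0.12,"twist":0,"hand":-1}]' >/dev/null
python3 -c "from h import *;tq()"
python3 -m jog '[{"tx":0,"ty":0,"tz":-0.04,"twist":0,"hand":-1},{"tx":0,"ty":0,"tz":-0.08,"twist":0,"hand":-1},{"tx":0,"ty":0,"tz":-0.12,"twist":0,"hand":-1},{"tx":0,"ty":0,"tz":-0.12,"twist":0,"hand":-1},{"tx":0,"ty":0,"tz":-0.12,"twist":0,"hand":-1}]' >/dev/null
python3 -c "from h import *;tq()"
```

```text
t 3.35 M tool [-0.033 -0.046 -0.012] F tool [2.94 0.26 0.98] tau5 0.661 tau3 -27.604 w 0.0640 z 0.118
  t 3.77 M tool [ 0.032  0.066 -0.041] F tool [ 3.96  1.31 -0.49] tau5 -0.097 tau3 -32.116 w 0.0634 z 0.111
  t 4.18 M tool [-0.043 -0.079 -0.027] F tool [2.63 0.15 0.65] tau5 0.300 tau3 -28.098 w 0.0634 z 0.111
  t 4.6 M tool [-0.002  0.032  0.002] F tool [ 4.72 -0.52 -0.66] tau5 -0.093 tau3 -31.959 w 0.0635 z 0.112
  t 5.02 M tool [-0.012 -0.052 -0.027] F tool [3.39 0.42 0.31] tau5 0.303 tau3 -28.029 w 0.0641 z 0.112
```

```bash
cat >> h.py <<'E'
def avg(n=6):
    L=[]
    for i in range(n):
        bot.read_camera("wrist");s=bot.state();R=Ro.from_rotvec(s["orientation"]).as_matrix();L.append(np.r_[R.T@s["ft_torque"],R.T@s["ft_force"],s["tau"][4]])
    L=np.array(L);print("  t",round(s["t"],2),"mean",L.mean(0).round(3),"My",L[:,1].round(3),flush=True)
E
python3 -c "from h import *;avg()"
python3 -m jog '[{"tx":0,"ty":0,"tz":0.04,"twist":0,"hand":-1},{"tx":0,"ty":0,"tz":0.08,"twist":0,"hand":-1},{"tx":0,"ty":0,"tz":0.12,"twist":0,"hand":-1},{"tx":0,"ty":0,"tz":0.12,"twist":0,"hand":-1},{"tx":0,"ty":0,"tz":0.12,"twist":0,"hand":-1}]' >/dev/null
python3 -c "from h import *;avg()"
python3 -m jog '[{"tx":0,"ty":0,"tz":-0.04,"twist":0,"hand":-1},{"tx":0,"ty":0,"tz":-0.08,"twist":0,"hand":-1},{"tx":0,"ty":0,"tz":-0.12,"twist":0,"hand":-1},{"tx":0,"ty":0,"tz":-0.12,"twist":0,"hand":-1},{"tx":0,"ty":0,"tz":-0.12,"twist":0,"hand":-1}]' >/dev/null
python3 -c "from h import *;avg()"
```

```text
t 5.32 mean [ 0.011 -0.009  0.007  3.201 -0.42   0.287  0.123] My [-0.056 -0.017 -0.025 -0.005  0.02   0.03 ]
  t 6.03 mean [-0.004  0.017 -0.01   3.401  0.025 -0.124  0.051] My [ 0.062  0.029  0.064 -0.018 -0.009 -0.026]
  t 6.75 mean [-2.000e-03 -1.000e-02  1.500e-02  3.132e+00  5.800e-02  4.100e-01
  1.220e-01] My [-0.032 -0.044  0.021 -0.021  0.021 -0.004]
```

```bash

python3 -m jog '[{"tx":0.035,"ty":0,"tz":0,"twist":0,"hand":-1},{"tx":0.07,"ty":0,"tz":0,"twist":0,"hand":-1},{"tx":0.09,"ty":0,"tz":0,"twist":0,"hand":-1},{"tx":0.098,"ty":0,"tz":0,"twist":0,"hand":-1},{"tx":0.099,"ty":0,"tz":0,"twist":0,"hand":-1}]'
python3 -m jog '[{"tx":0,"ty":0,"tz":0,"twist":0,"hand":-1},{"tx":0,"ty":0,"tz":0,"twist":0,"hand":-0.3},{"tx":0,"ty":0,"tz":0,"twist":0,"hand":1},{"tx":0,"ty":0,"tz":0,"twist":0,"hand":1},{"tx":0,"ty":0,"tz":0,"twist":0,"hand":1}]'
python3 -m jog '[{"tx":-0.04,"ty":0,"tz":0,"twist":0,"hand":1},{"tx":-0.08,"ty":0,"tz":0,"twist":0,"hand":1},{"tx":-0.12,"ty":0,"tz":0,"twist":0,"hand":1},{"tx":-0.16,"ty":0,"tz":0,"twist":0,"hand":1},{"tx":-0.16,"ty":0,"tz":0,"twist":0,"hand":1}]'
python3 - <<'E'
from h import *
avg(3)
cs=[(.474,.181),(.432,.021),(.472,-.22)]
print(cases("wrist",cs))
go(.4333,.0217,.17,0)
cv2.imwrite("pics/w3.png",bot.read_camera("wrist")["color"][:,:,::-1])
E
```

```text
t: 7.17
tcp_pos: [0.4726, 0.1802, 0.0144]
orientation: [0.263, 1.56, -0.267]
ft_force: [-11.8, -1.5, 18.1]
gripper_width: 0.0636
t: 7.58
tcp_pos: [0.4744, 0.1808, 0.0143]
orientation: [0.265, 1.552, -0.264]
ft_force: [0.3, 0.3, 0.6]
gripper_width: 0.0804
t: 8.0
tcp_pos: [0.4787, 0.1817, 0.1832]
orientation: [0.268, 1.538, -0.26]
ft_force: [0.7, -0.1, 0.3]
gripper_width: 0.0941
  t 8.15 mean [ 0.009 -0.008  0.002  0.072 -0.045  0.406  0.097] My [-0.048  0.049 -0.024]
[(0.4713, 0.1806, 0.141, 0.065, -19.2, 15341), (0.4331, 0.022, 0.141, 0.066, 0.2, 14807), None]
t 8.2 d [ 0.0025 -0.163   0.0157] twist -0.3369 jaw yaw 70.7 tcp [0.4724 0.1807 0.1724] toolx [-0.002 -0.    -1.   ] w 0.0938 q [ 0.14 -0.06  1.95  0.    1.26 -1.09]
```

```bash

python3 -m jog '[{"tx":0,"ty":-0.04,"tz":0.004,"twist":-0.1,"hand":1},{"tx":0,"ty":-0.08,"tz":0.008,"twist":-0.2,"hand":1},{"tx":0,"ty":-0.12,"tz":0.012,"twist":-0.3,"hand":1},{"tx":0,"ty":-0.163,"tz":0.016,"twist":-0.336,"hand":1},{"tx":0,"ty":-0.163,"tz":0.016,"twist":-0.336,"hand":1}]'
python3 - <<'E'
from h import *
cs=[(.474,.181),(.432,.021),(.472,-.22)]
print(cases("wrist",cs))
go(.4333,.022,.012,0)
E
```

```text
t: 8.67
tcp_pos: [0.4321, 0.0173, 0.1715]
orientation: [0.004, 1.574, -0.005]
ft_force: [0.6, 0.1, -0.2]
gripper_width: 0.0938
[(0.4688, 0.1816, 0.137, 0.066, -19.3, 12855), (0.4331, 0.0218, 0.141, 0.065, 0.1, 15462), (0.4716, -0.2182, 0.14, 0.061, 16.1, 6890)]
t 8.72 d [0.1597 0.003  0.0011] twist -0.0068 jaw yaw 89.6 tcp [0.4327 0.019  0.1717] toolx [-0.003  0.    -1.   ] w 0.0938 q [-0.22 -0.26  2.12 -0.    1.28 -1.78]
```

```bash

python3 -m jog '[{"tx":0.04,"ty":0.002,"tz":0.001,"twist":-0.007,"hand":1},{"tx":0.08,"ty":0.002,"tz":0.001,"twist":-0.007,"hand":1},{"tx":0.12,"ty":0.002,"tz":0.001,"twist":-0.007,"hand":1},{"tx":0.15,"ty":0.002,"tz":0.001,"twist":-0.007,"hand":1},{"tx":0.16,"ty":0.002,"tz":0.001,"twist":-0.007,"hand":1}]'
python3 -m jog '[{"tx":0,"ty":0,"tz":0,"twist":0,"hand":-1},{"tx":0,"ty":0,"tz":0,"twist":0,"hand":-1},{"tx":0,"ty":0,"tz":0,"twist":0,"hand":-1},{"tx":0,"ty":0,"tz":0,"twist":0,"hand":-1},{"tx":0,"ty":0,"tz":0,"twist":0,"hand":-1}]' 50
python3 -m jog '[{"tx":-0.02,"ty":0,"tz":0,"twist":0,"hand":-1},{"tx":-0.05,"ty":0,"tz":0,"twist":0,"hand":-1},{"tx":-0.08,"ty":0,"tz":0,"twist":0,"hand":-1},{"tx":-0.1,"ty":0,"tz":0,"twist":0,"hand":-1},{"tx":-0.1,"ty":0,"tz":0,"twist":0,"hand":-1}]'
python3 -c "from h import *;avg(8)"
python3 -m jog '[{"tx":0,"ty":0,"tz":0.04,"twist":0,"hand":-1},{"tx":0,"ty":0,"tz":0.08,"twist":0,"hand":-1},{"tx":0,"ty":0,"tz":0.12,"twist":0,"hand":-1},{"tx":0,"ty":0,"tz":0.12,"twist":0,"hand":-1},{"tx":0,"ty":0,"tz":0.12,"twist":0,"hand":-1}]' >/dev/null
python3 -c "from h import *;avg(10)"
python3 -m jog '[{"tx":0,"ty":0,"tz":-0.04,"twist":0,"hand":-1},{"tx":0,"ty":0,"tz":-0.08,"twist":0,"hand":-1},{"tx":0,"ty":0,"tz":-0.12,"twist":0,"hand":-1},{"tx":0,"ty":0,"tz":-0.12,"twist":0,"hand":-1},{"tx":0,"ty":0,"tz":-0.12,"twist":0,"hand":-1}]' >/dev/null
python3 -c "from h import *;avg(10)"
```

```text
t: 9.13
tcp_pos: [0.4303, 0.0256, 0.0079]
orientation: [-0.003, 1.582, 0.007]
ft_force: [0.0, -0.6, -1.1]
gripper_width: 0.0939
t: 9.55
tcp_pos: [0.437, 0.023, 0.0153]
orientation: [-0.007, 1.567, 0.004]
ft_force: [0.7, -5.4, 1.3]
gripper_width: 0.0643
t: 9.97
tcp_pos: [0.4379, 0.0232, 0.1177]
orientation: [-0.006, 1.562, 0.004]
ft_force: [1.4, 0.1, -6.2]
gripper_width: 0.0639
  t 10.37 mean [-0.019 -0.01   0.033  7.469 -0.531  0.009  0.1  ] My [ 0.001  0.038  0.028 -0.01  -0.033 -0.031 -0.026 -0.048]
  t 11.28 mean [-3.000e-03  3.000e-02  2.000e-02  7.456e+00  2.180e-01  4.900e-02
  3.300e-02] My [-0.032 -0.035  0.061  0.06   0.028  0.052  0.031  0.07   0.041  0.026]
  t 12.2 mean [-4.000e-03 -9.600e-02  2.500e-02  7.557e+00 -1.930e-01  1.930e-01
  1.940e-01] My [-0.129 -0.056 -0.132 -0.122 -0.112 -0.016 -0.107 -0.123 -0.06  -0.105]
```

The difference persists after settling (+0.04 against −0.10 N m, matching 2×0.07), so this case rattles. Three more strokes will cover the +,−,+ order whichever way the case points.

```bash

python3 -m jog '[{"tx":0,"ty":0,"tz":0.04,"twist":0,"hand":-1},{"tx":0,"ty":0,"tz":0.08,"twist":0,"hand":-1},{"tx":0,"ty":0,"tz":0.12,"twist":0,"hand":-1},{"tx":0,"ty":0,"tz":0.12,"twist":0,"hand":-1},{"tx":0,"ty":0,"tz":0.12,"twist":0,"hand":-1}]' >/dev/null
python3 -c "from h import *;avg(10)"
python3 -m jog '[{"tx":0,"ty":0,"tz":-0.04,"twist":0,"hand":-1},{"tx":0,"ty":0,"tz":-0.08,"twist":0,"hand":-1},{"tx":0,"ty":0,"tz":-0.12,"twist":0,"hand":-1},{"tx":0,"ty":0,"tz":-0.12,"twist":0,"hand":-1},{"tx":0,"ty":0,"tz":-0.12,"twist":0,"hand":-1}]' >/dev/null
python3 -c "from h import *;avg(10)"
python3 -m jog '[{"tx":0,"ty":0,"tz":0.04,"twist":0,"hand":-1},{"tx":0,"ty":0,"tz":0.08,"twist":0,"hand":-1},{"tx":0,"ty":0,"tz":0.12,"twist":0,"hand":-1},{"tx":0,"ty":0,"tz":0.12,"twist":0,"hand":-1},{"tx":0,"ty":0,"tz":0.12,"twist":0,"hand":-1}]' >/dev/null
python3 - <<'E'
from h import *
avg(10)
bot.read_camera("scene");print([(np.round(d["at"],3),d["confidence"]) for d in bot.tip_of("turntable","scene")])
go(.685,.028,.135,0)
E
```

```text
t 13.12 mean [-1.00e-03  3.80e-02  3.20e-02  7.51e+00  1.19e-01 -1.32e-01  2.20e-02] My [-0.004  0.006  0.071  0.035  0.07   0.061  0.072  0.032  0.055 -0.014]
  t 14.03 mean [ 7.000e-03 -1.140e-01  1.200e-02  7.192e+00 -8.500e-02  3.140e-01
  1.930e-01] My [-0.11  -0.102 -0.138 -0.138 -0.151 -0.016 -0.143 -0.123 -0.105 -0.114]
  t 14.95 mean [ 0.02   0.044  0.028  7.235  0.19  -0.015  0.021] My [-0.024  0.028  0.064  0.057  0.055  0.009  0.112  0.058  0.036  0.043]
[(array([0.689, 0.029, 0.002]), 0.6)]
t 15.05 d [-0.0213  0.0028  0.13  ] twist 0.0061 jaw yaw 90.4 tcp [0.555  0.0244 0.1137] toolx [ 0. -0. -1.] w 0.0638 q [-0.16  0.13  1.87 -0.    1.14 -1.74]
```

```bash

python3 -m jog '[{"tx":-0.005,"ty":0.001,"tz":0.01,"twist":0,"hand":-1},{"tx":-0.01,"ty":0.002,"tz":0.025,"twist":0,"hand":-1},{"tx":-0.014,"ty":0.003,"tz":0.04,"twist":0,"hand":-1},{"tx":-0.018,"ty":0.003,"tz":0.055,"twist":0,"hand":-1},{"tx":-0.022,"ty":0.003,"tz":0.07,"twist":0,"hand":-1}]'
python3 -m jog '[{"tx":0,"ty":0,"tz":0.015,"twist":0,"hand":-1},{"tx":0,"ty":0,"tz":0.03,"twist":0,"hand":-1},{"tx":0,"ty":0,"tz":0.044,"twist":0,"hand":-1},{"tx":0,"ty":0,"tz":0.055,"twist":0,"hand":-1},{"tx":0,"ty":0,"tz":0.062,"twist":0,"hand":-1}]'
python3 -m jog '[{"tx":0,"ty":0,"tz":0,"twist":0,"hand":-1},{"tx":0,"ty":0,"tz":0,"twist":0,"hand":-1},{"tx":0,"ty":0,"tz":0,"twist":0,"hand":-1},{"tx":0,"ty":0,"tz":0,"twist":0,"hand":-1},{"tx":0,"ty":0,"tz":0,"twist":0,"hand":-1}]'
python3 - <<'E'
from h import *
avg(4);go(.687,.028,.135,0)
for c in("scene","side"):
    cv2.imwrite(f"pics/{c}2.png",bot.read_camera(c)["color"][:,:,::-1])
    print([(np.round(d["at"],3).tolist(),round(d["confidence"],2)) for d in bot.tip_of("case_a",c)],[np.round(d["at"],3).tolist() for d in bot.tip_of("coupling_1",c)])
    print(cases(c,[(.474,.181),(.472,-.22)]),cases(c,[(.687,.028)],.15,.2))
E
```

```text
t: 15.47
tcp_pos: [0.6257, 0.0279, 0.1356]
orientation: [-0.005, 1.571, 0.005]
ft_force: [0.6, 0.0, -6.5]
gripper_width: 0.064
t: 15.88
tcp_pos: [0.688, 0.0282, 0.1352]
orientation: [-0.005, 1.571, 0.005]
ft_force: [-0.2, 0.4, -7.5]
gripper_width: 0.0634
t: 16.3
tcp_pos: [0.6866, 0.0283, 0.1354]
orientation: [-0.005, 1.571, 0.005]
ft_force: [0.6, 0.2, -7.3]
gripper_width: 0.0641
  t 16.5 mean [-0.02   0.035  0.043  7.4   -0.025  0.244  0.036] My [0.022 0.034 0.031 0.054]
t 16.5 d [ 0.0006 -0.0003 -0.    ] twist 0.0062 jaw yaw 90.4 tcp [0.687  0.0283 0.1356] toolx [ 0. -0. -1.] w 0.0643 q [-0.12  0.39  1.5  -0.    1.24 -1.7 ]
[([0.431, -0.407, -0.004], 0.96), ([0.26, -0.238, 0.002], 0.94), ([0.277, 0.243, -0.002], 0.85), ([0.474, -0.222, 0.001], 0.57), ([0.471, 0.18, 0.002], 0.51)] [[0.721, 0.288, 0.001], [0.474, -0.222, 0.002]]
[(0.4331, 0.1632, 0.084, 0.014, -21.9, 71), (0.4717, -0.2232, 0.145, 0.07, 16.2, 1407)] [(0.6841, 0.0256, 0.143, 0.092, -1.6, 1850)]
[([0.261, -0.238, -0.002], 0.91), ([0.475, 0.186, -0.003], 0.8), ([0.433, -0.405, 0.002], 0.8), ([0.274, 0.238, -0.004], 0.78), ([0.471, -0.217, -0.0], 0.77)] [[0.72, 0.286, -0.001], [0.728, -0.316, 0.0]]
[(0.4677, 0.1822, 0.14, 0.069, -18.9, 1294), (0.4696, -0.2195, 0.142, 0.066, 16.1, 2625)] [(0.6745, 0.027, 0.14, 0.092, 10.6, 1836)]
```

View pics/scene2.png

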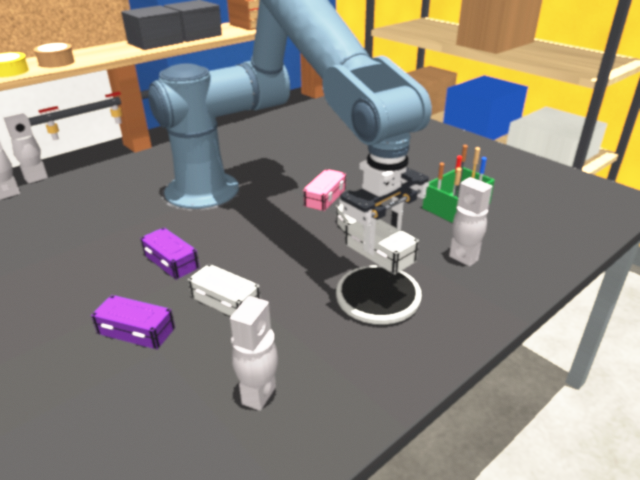

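View pics/side2.png

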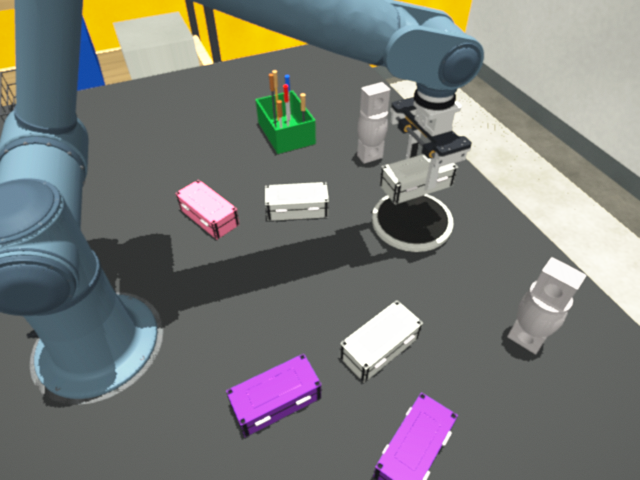

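Both pictures show the case held over the turntable (scene (380,240), side (418,178)), with the other two cases and the bystanders in place. One last check that it is level, then hand in.

```bash
python3 - <<'E'
from h import *
ok=False
for c in("scene","side"):
    X,_=cloud(c);m=(abs(X[...,0]-.687)<.068)&(abs(X[...,1]-.028)<.03)&(X[...,2]>.155)&(X[...,2]<.195)
    Q=X[m];
    for _ in range(4):
        A=np.c_[Q[:,0]-.687,Q[:,1]-.028,np.ones(len(Q))];k=np.linalg.lstsq(A,Q[:,2],rcond=None)[0];e=abs(A@k-Q[:,2]);Q=Q[e<max(.003,1.5*np.median(e))]
    print(c,len(Q),k.round(3)); ok|=len(Q)>300 and np.hypot(*k[:2])<.12 and .14<k[2]<.2
print(ok)
if ok: bot.finish_job();print("done")
E
```

```text
scene 802 [-0.013  0.012  0.17 ]
side 804 [-0.007  0.013  0.17 ]
True
the job is handed in; nothing more can be done
done
```

I found the rattling case and handed the job in at about t = 16.6 s of 67, still holding it over the turntable. The finish call gives no verdict.

- **Left case, near (0.47, 0.18):** I shook it and judged it quiet, because the settled torque changed by only about 0.03 N m between ends. I set it back within about 3 mm of where it lay. Its brief torque swings right after each stroke looked like a rattle at first, but died away as the arm settled.
- **Middle case, near (0.43, 0.02):** This one rattles. The settled torque changed from about +0.04 to −0.10 N m with each stroke direction, five strokes in a row. That matches a loose part pulling about 0.07 N m towards each end.
- **Right case:** I did not pick it up, since the rattling one was already found.

**Last checks:**
- **Held case:** The tool is at (0.687, 0.028), within a few mm of the turntable's middle. Both cameras put the lid at z = 0.170, so the underside is about 92 mm above the rubber. It is level to about 0.02 rad and at rest.
- **Other two cases:** They lie upright where they started. The scene camera's measurement of the left one was hidden by the gripper, but the side camera and the network agreed on it.
- **Bystanders:** The couplings measure unmoved. I checked the bin only by eye in the pictures.

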